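# Feed a coated test panel out from under the curing lamp and stand it to be inspected

### The job

The blue-coated test panel has been cured under the low lamp: with the orange push stick, slide it along the fence, straight and close against the fence, until a little less than half of it overhangs the exit edge of the bed, then lay the stick back on the bench. Pick the panel up where it overhangs and set it, coated side up, on the sloping stand: flat on the deck, between the guide pins, one short end down against the lip, and let go. Nothing may touch the coated face, so handle the panel by its long edges, and leave the timer, the tape roll and the vial where they are.

Things in the scene. Friction and masses are not known exactly. Their poses are not given: they have to be found in the camera images.
- station: Fixed curing station: dark grey bed, top 40 mm above the bench, x -45 to +55 mm, y -120 to +120 mm. Origin on the bench under the bed; own x points across it, away from the robot at yaw 0, y along it, z up. The panel is fed towards -y; the entry end is y = +120 mm. A white lamp housing (x -45 to +55, y -75 to +65 mm) covers it on four 8 mm posts at x = -41 and +50, y = -66 and +56 mm
- exit_edge (a point): Middle of the bed's exit edge (station y = -120 mm) on the bed's top surface, axes as the station: outward, over the free space, is -y. The 45 mm of bed next to this edge are not covered by the lamp; 40 mm free height below the overhang. With less than half of it overhanging, the panel's other end is still under the lamp
- lamp_entry (a point): Point on the bed's top surface under the lamp housing's entry end (station x = 0, y = +65 mm), axes as the station. 22 mm free height between bed and lamp, the housing's top is 49 mm above the bed. The passage is open at both ends and too low for a gripper
- fence_face (a point): Point on the guiding face of the steel fence (station x = +35 mm), at the bed's surface, half-way along; axes as the station. The face looks to -x and runs the bed's whole length on the far side; the fence is 12 mm high, 10 mm thick
- panel_center (a point): Centre of the loose aluminium test panel, 60 (own x) x 130 (own y) x 4 mm (own z, up), 0.08 to 0.13 kg, blue coating on top from 5 mm inside each edge. Starts flat on the bed under the lamp, length nearly along station y, far long edge 2 to 7 mm short of the fence. Out of a gripper's reach there; tips off the bed if more than 65 mm overhangs
- panel: The test panel's body; origin at the centre of its underside; axes as above
- coating: The panel's blue coating, 50 x 120 mm, fixed on its top face; origin as the panel
- stick_grip (a point): Middle of the upright grip of the loose orange push stick, 32 mm above the stick's underside. The grip is 16 mm wide (own x), 60 mm long (own y), from 8 to 48 mm above the underside. A flat blade 24 mm wide, 8 mm high runs under the grip and forward along own -y; z is up. 0.07 to 0.12 kg; starts flat on the bench
- stick_tip (a point): Middle of the push stick's flat rubber front face (24 mm wide, 8 mm high), 170 mm ahead (own -y) of the grip's middle and 4 mm above the underside
- stick: The push stick's body; origin on its underside below the middle of the grip; axes as above
- deck: Dark sloping deck of the fixed stand, 44 mm wide, 110 mm long, for the panel. Origin on its upper surface, middle of the lip's inner face (low end, 50 mm above the bench); x points up the slope (25 degrees; away from the robot at yaw 0), y left, z its normal. Lip at x = 0: 30 mm wide, 6 mm high. Panel does not slide down by itself; fingers can pass beside deck and lip
- pins (a point): Point on the deck's surface midway between the two guide pins (deck x = 100 mm), axes as the deck. The pins are 6 mm thick, 11 mm high, at y = +38 and -38 mm from here, so the 60 mm wide panel has 5 mm to spare on either side
- timer: White bench timer 66 x 66 x 18 mm on the bench; bystander; origin under its centre
- tape_roll: Green roll of tape, 64 mm across, 19 mm high; bystander; origin under its centre
- vial: Glass vial with blue cap, 28 mm across, 60 mm high; bystander; origin under its centre
Mind the look-alikes: they are no part of the job. There is more than one size of the stick; the job needs the larger.

How it is judged (in metres and radians):
On the way, in this order (a step that is already met when the one before it is completed fails the run):
1. the push stick bears on the panel (contact force between stick and panel above 0.1 N and contact force between the fingers and stick above 0.5 N), for 0.05 s.
2. the panel lies flat on the bed, 35 to 62 mm of it over the exit edge, straight to 3 degrees and within 3 mm of the fence, not yet taken by the fingers (y of panel in the frame of station between -0.117 and -0.09 m and x of panel in the frame of station above 0.002 m and angle between the y axis of panel and the y axis of station, either way round below 0.052 rad and angle between panel's own z axis and vertical below 0.04 rad and height (world z) of panel below 0.043 m and contact force between the fingers and panel below 0.1 N), for 0.2 s.
3. the push stick lies on the bench and is let go (height (world z) of stick below 0.025 m and contact force between the fingers and stick below 0.05 N), for 0.1 s.
4. the fingers lift the panel off the bed (contact force between the fingers and panel above 1 N and height (world z) of panel above 0.06 m and contact force between panel and station below 0.05 N), for 0.2 s.
At the end, for the whole second after the job is handed in: The panel lies at rest, coated side up and flat on the stand's deck (within 3 degrees and 3 mm), between the guide pins, a short end within 4 mm of the lip, let go; the push stick lies at rest on the bench (x of panel in the frame of deck between 0.06 and 0.069 m and y of panel in the frame of deck between -0.007 and 0.007 m and z of panel in the frame of deck between -0.003 and 0.003 m and angle between the y axis of panel and the x axis of deck, either way round below 0.1 rad and angle between the z axis of panel and the z axis of deck, either way round below 0.05 rad and angle between panel's own z axis and vertical below 0.7 rad and linear speed of each of panel, stick below 0.01 m/s and contact force between the fingers and panel below 0.05 N and height (world z) of stick below 0.025 m); the robot touches nothing.
It fails at once if something touches the coated face (contact force between coating and anything else above 0.3 N).
It fails at once if timer, tape roll or vial moved by more than 20 mm (distance of any of timer, tape_roll, vial from where it was at the start of the episode above 0.02 m).
It fails at once if the panel is dropped below the bed (height (world z) of panel below 0.03 m).
It also fails if it takes over 69 s, if anything falls off the work surface, if the arm or the gripper's body presses on something with over 40 N, if the wrist force passes 120 N, or if a joint passes its speed limit or range.

### The arm

A 6-joint arm with a two-finger parallel gripper is mounted at the origin on a cart in front of the work surface, level with it; the furniture and walls round the work are solid. World frame = base frame: x ahead of the robot, y to its left, z up, the work surface at z = 0. Lengths are in m, angles in degrees, forces in N, time in s.
With the tool pointing down it reaches from about 0.4 to 0.825 m from the base axis. Payload 7 kg.
Tool frame: the origin (TCP) lies midway between the tips of the shut fingers; the grasp point (between the pads) lies 19 mm behind it; z points along the fingers, y is the line along which they close (so a half turn about z gives the same grasp; the last joint's range is limited). The gripper opens to 88 mm and grips with 3 to 60 N. Pads are 19 mm wide; open, the fingers measure 130 mm over their backs; the gripper's body (78 mm by 193 mm) begins 47 mm behind the grasp point.
Start: joints at [-60.327, 20.546, 0.682, 0, -70.136, -16.507], TCP at [0.154, -0.657, 0.202] pointing down, gripper open.
Joint ranges: [-176.03, 176.03], [-82.01, 121.73], [-58.28, 71.71], [-173.87, 95.51], [-174.79, -0.11], [-173.66, 173.66]. Speed limits (degrees/s): [136.94, 136.94, 172.46, 180, 180, 180].

### API

Orientations are given as a 3x3 rotation matrix whose columns are the frame's x, y, z axes.
In Python, from rig import robot gives the robot as it stands. Calls block until the motion is done:
- robot.goto(position, orientation): joint-space move of the TCP to a pose.
- robot.servo_line(position, ori=None, speed=0.15): straight line of the TCP; ori=None keeps the orientation; speed is the mean speed in m/s.
- robot.movej(angles): joint-space move.
- robot.move_gripper(opening): opening from 0.0 (shut) to 1.0 (fully open); the grip force is fixed at half the most; returns when the fingers have stopped.
- robot.dwell(seconds).
- robot.ik(position, orientation): joint angles nearest the present ones, or None.
- robot.grab_frame(name): name is "side" or "top"; returns (picture, depth): 480x640x3 uint8, red, green, blue; 480x640 float32, m along the optical axis (not along the pixel's ray), 0 where there is no reading.
- robot.camera_info(name): a dict with "vfov" (degrees; the focal length in pixels is half the picture's height over the tangent of half this angle, whatever the lens; pixels are square), "cx", "cy" (the principal point, pixels), "k1" (the pictures are not rectified: a ray, as slopes to the right and down, at radius r is drawn at 1 + k1 r^2 times it, then the intrinsics apply), "view" (4x4, takes a point from world to camera coordinates). Camera axes: x right, y down, z forward; pixel columns grow to the right and rows downward; lengths in m; the calibration is good to about 2 mm. A picture is of the moment at which its call begins. camera_info takes no time and is no camera call.
A pose or a line that the arm cannot do raises robot.Unreachable and nothing moves.
- robot.job_done(): hands the job in; it is judged then, once.
Readings, each from a call of its own:
- robot.read_t(): time.
- robot.read_qpos(): joint angles.
- robot.read_qvel(): joint speeds.
- robot.read_effort(): joint torques, N m.
- robot.read_position(): TCP position.
- robot.read_tcp_rot(): TCP orientation.
- robot.read_force(): force on the tool from outside, world axes, zero at the start.
- robot.read_ft_torque(): the same for the moment, N m.
- robot.read_grip_width(): opening from 0.0 (shut) to 1.0 (fully open).
- robot.read_finger_force(): force on a finger pad.
Only numpy, scipy, OpenCV 4.12 (cv2) and the standard library are available. Lean on these libraries where they do the work, as an engineer would, in place of code of your own. Each camera call takes 0.05 s, during which the arm holds its last target. There are 200 camera calls.

## Working session

There is one attempt and no reset: what is moved stays moved. The work goes in short steps, each a Python script; the robot and the scene stay as the last script left them, time stands still between calls to the robot, and variables do not carry over. Pictures are saved under pics/ and viewed, at most 10 in all, crops included, and the job is handed in when it is done.

```bash
ls; mkdir -p pics
cat > h.py <<'E'
import numpy as np, cv2
from rig import robot
def cam(n):
    c=robot.camera_info(n); f=240/np.tan(np.radians(c['vfov'])/2)
    return c,f,np.array(c['view'])
def cloud(n,dep):
    c,f,V=cam(n)
    v,u=np.mgrid[0:480,0:640].astype(float)
    a=(u-c['cx'])/f; b=(v-c['cy'])/f
    x,y=a.copy(),b.copy()
    for _ in range(15):
        s=1+c['k1']*(x*x+y*y); x=a/s; y=b/s
    P=np.stack([x*dep,y*dep,dep],-1)
    W=(P-V[:3,3])@V[:3,:3]
    W[dep<=0]=np.nan
    return W
def snap(n,name):
    p,d=robot.grab_frame(n); W=cloud(n,d)
    cv2.imwrite(f'pics/{name}.png',p[:,:,::-1]); np.savez(f'pics/{name}.npz',p=p,W=W)
    return p,W
E
python3 - <<'E'
from h import *
for n in('top','side'):
    snap(n,n+'0'); c,f,V=cam(n); print(n,c['k1'],f,(-V[:3,:3].T@V[:3,3]).round(3),V[:3,:3].round(2).tolist())
E
```

```text
pics
top 0.009774302808152535 589.6647780968443 [ 0.369 -0.032  1.582] [[-0.02, -1.0, 0.0], [-0.99, 0.02, -0.12], [0.12, -0.0, -0.99]]
side 0.009470145059074132 505.4811190882258 [0.099 0.627 0.763] [[-0.84, -0.55, 0.0], [-0.36, 0.54, -0.76], [0.41, -0.64, -0.65]]
```

View pics/top0.png

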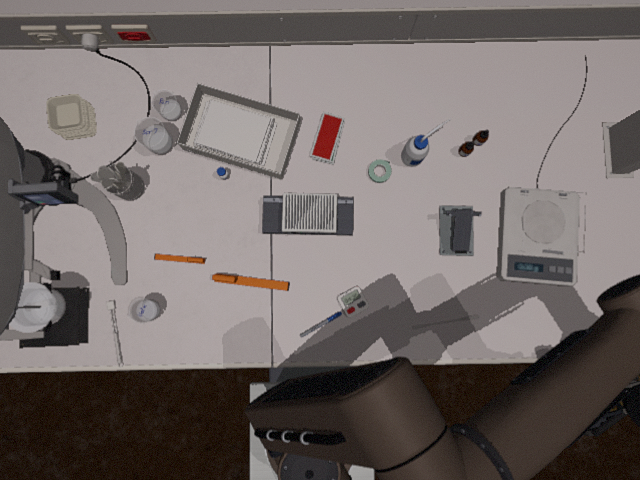

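View pics/side0.png

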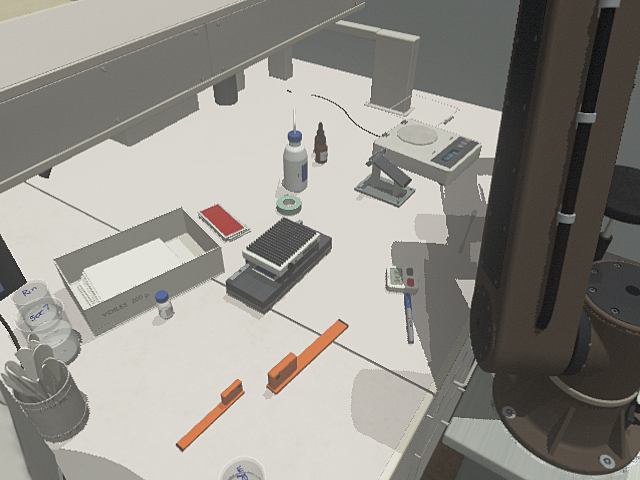

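The top view shows the station at about (307,214) and the stand at (459,232). The larger stick has its grip at (225,277) and its tip at (289,286). The timer is at (350,300), the tape roll at (379,171) and the vial at (222,173). Next I'll measure each of these from the depth clouds.

```bash
cat > m.py <<'E'
from h import *
def rect(P):
    r=cv2.minAreaRect((P[:,:2]*1000).astype(np.float32)); b=cv2.boxPoints(r)
    return np.round(r[0],1),np.round(r[1],1),round(r[2],2)
D={n:np.load(f'pics/{n}0.npz') for n in('top','side')}
def sel(n,box,z0,z1,hsv=None):
    p,W=D[n]['p'],D[n]['W']; x0,y0,x1,y1=box
    m=np.zeros((480,640),bool); m[y0:y1,x0:x1]=1
    m&=(W[...,2]>z0)&(W[...,2]<z1)
    if hsv: m&=cv2.inRange(cv2.cvtColor(p,cv2.COLOR_RGB2HSV),np.array(hsv[0]),np.array(hsv[1]))>0
    m=cv2.morphologyEx(m.astype(np.uint8),cv2.MORPH_OPEN,np.ones((2,2)))>0
    return W[m]
if __name__=='__main__':
    O=((5,120,60),(20,255,255))
    for n,bs,bk,bd in(('top',(250,180,365,250),(205,265,300,300),(430,195,485,262)),('side',(215,205,340,315),(258,310,360,400),(345,140,420,212))):
        print(n)
        for nm,z0,z1 in(('all',.03,.11),('bed',.03,.046),('fence',.0485,.056),('lamp',.083,.1)):
            P=sel(n,bs,z0,z1); 
            if len(P)>5: print(' st',nm,len(P),rect(P),np.nanmedian(P[:,2]).round(4))
        for nm,z0,z1 in(('blade',.004,.015),('all',.004,.06),('grip',.04,.06)):
            P=sel(n,bk,z0,z1,O)
            if len(P)>5: print(' stick',nm,len(P),rect(P),np.nanmedian(P[:,2]).round(4))
        P=sel(n,bd,.047,.15)
        print(' deck',len(P),rect(P),P[:,2].min(),P[:,2].max())
        # ransac plane
        rng=np.random.default_rng(0);best=None
        for _ in range(500):
            a=P[rng.choice(len(P),3,False)];nn=np.cross(a[1]-a[0],a[2]-a[0]);l=np.linalg.norm(nn)
            if l<1e-6: continue
            nn/=l; i=abs((P-a[0])@nn)<.002
            if best is None or i.sum()>best.sum(): best=i
        Q=P[best]; c=Q.mean(0); nn=np.linalg.svd(Q-c)[2][2]; nn*=np.sign(nn[2])
        print(' plane',len(Q),c.round(4),nn.round(3),np.degrees(np.arccos(nn[2])).round(1),'downhill az',np.degrees(np.arctan2(nn[1],nn[0])).round(1),rect(Q),Q[:,2].min().round(3),Q[:,2].max().round(3))
        ux=np.array([-nn[0],-nn[1],0]);ux/=np.linalg.norm(ux); ux=ux-nn*(ux@nn);ux/=np.linalg.norm(ux); uy=np.cross(nn,ux)
        L=np.stack([(P-c)@ux,(P-c)@uy,(P-c)@nn],1)*1000
        print(' deck inl ext',(L[best].min(0)).round(1),L[best].max(0).round(1), 'rect deck',cv2.minAreaRect(L[best][:,:2].astype(np.float32)))
        hi=L[(L[:,2]>3)&(L[:,2]<15)]; print(' above deck',len(hi),hi.round(0)[::max(1,len(hi)//25)].tolist())
E
python3 m.py
```

```text
top
 st all 3550 (array([603.2,  -8.1]), array([239.1, 103.7]), 81.28) 0.08
 st bed 1082 (array([595.5,  -4.7]), array([243.4,  96.1]), 83.34) 0.0407
 st fence 61 (array([620.7,  -5.5]), array([235.5,  10.3]), 88.36) 0.0512
 st lamp 887 (array([585.7, -10.8]), array([136.5,  95.5]), 87.54) 0.0849
 stick blade 368 (array([412.5, 148. ]), array([192.2,  22.5]), 81.83) 0.0089
 stick all 571 (array([412.9, 151.1]), array([198.3,  22.5]), 81.83) 0.0102
 stick grip 134 (array([422.9, 219.8]), array([59.9, 14.9]), 83.68) 0.0474
 deck 834 (array([nan, nan]), array([0., 0.]), 0.0) nan nan
 plane 345 [ 0.5377 -0.4004  0.0762] [-0.398 -0.003  0.918] 23.4 downhill az -179.5 (array([ 531.8, -399.2]), array([ 76.6, 104.1]), 89.2) 0.05 0.098
 deck inl ext [-63.1 -38.1  -2.1] [50.7 38.6  2.1] rect deck ((-6.2768402099609375, 2.8265037536621094), (76.47059631347656, 113.44349670410156), 86.97286987304688)
 above deck 126 [[52.0, 20.0, 7.0], [48.0, -4.0, 4.0], [46.0, -23.0, 7.0], [46.0, 36.0, 11.0], [43.0, -21.0, 6.0], [43.0, 36.0, 9.0], [40.0, -24.0, 4.0], [40.0, 36.0, 9.0], [37.0, -25.0, 3.0], [35.0
[... 1136 characters left out ...]
ck ((-45.50601577758789, -20.433334350585938), (220.69076538085938, 124.40617370605469), 38.2832145690918)
 above deck 241 [[3.0, 73.0, 4.0], [45.0, 2.0, 15.0], [-10.0, 80.0, 3.0], [48.0, 0.0, 11.0], [9.0, 53.0, 3.0], [50.0, -12.0, 12.0], [49.0, -13.0, 10.0], [51.0, -18.0, 8.0], [5.0, -3.0, 3.0], [-118.0, -14.0, 8.0], [-127.0, -17.0, 11.0], [-131.0, -18.0, 10.0], [-106.0, -59.0, 14.0], [-110.0, -62.0, 14.0], [-111.0, -63.0, 12.0], [-85.0, -72.0, 4.0], [-104.0, -70.0, 9.0], [-130.0, -59.0, 14.0], [-101.0, -72.0, 6.0], [-125.0, -70.0, 13.0], [-101.0, -81.0, 7.0], [-111.0, -77.0, 7.0], [-127.0, -76.0, 11.0], [-131.0, -73.0, 9.0], [-109.0, -85.0, 3.0], [-116.0, -87.0, 5.0], [-109.0, -97.0, 4.0]]
```

```bash
python3 -c "
import cv2,numpy as np
a=cv2.imread('pics/side0.png');b=cv2.imread('pics/top0.png')
x=cv2.resize(a[195:320,210:345],None,fx=4,fy=4,interpolation=2)[:500,:400*1]
A=cv2.resize(a[200:315,215:340],(400,368),interpolation=2);B=cv2.resize(a[135:215,345:425],(368,368),interpolation=2)
cv2.imwrite('pics/c1.png',np.hstack([A,B]))"
```

```text
(no output)
```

View pics/c1.png

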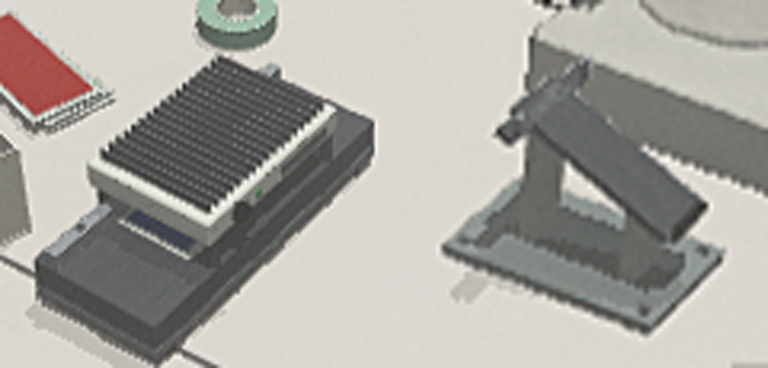

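The crop shows the blue panel end just inside the entry at about (160,232), the fence on the far side, and the stand with its lip towards the robot and pins at the top. I'll refine the poses by fitting model edges to both images, then overlay the result.

```bash
cat > fit.py <<'E'
from h import *
from scipy.optimize import minimize
def proj(n,X):
    c,f,V=cam(n); P=X@V[:3,:3].T+V[:3,3]; a=P[:,:2]/P[:,2:]
    a=a*(1+c['k1']*(a**2).sum(1,keepdims=True)); return a*f+[c['cx'],c['cy']]
def seg(*pts): # polyline sampled, mm
    pts=np.array(pts,float); return np.vstack([a+(b-a)*np.linspace(0,1,60)[:,None] for a,b in zip(pts,pts[1:])])/1000
def rc(x0,x1,y0,y1,z): return seg((x0,y0,z),(x1,y0,z),(x1,y1,z),(x0,y1,z),(x0,y0,z))
station=np.vstack([rc(-45,55,-120,120,40),rc(-45,55,-75,65,89),rc(35,45,-120,120,52),seg((-45,-120,0),(-45,120,0))])
stick=np.vstack([rc(-8,8,-30,30,48),rc(-12,12,-170,30,8)])
s,c_=np.sin(np.radians(25)),np.cos(np.radians(25))
Rd=np.array([[c_,0,-s],[0,1,0],[s,0,c_]])
deck=np.vstack([rc(0,110,-22,22,0),seg((0,-15,6),(0,15,6)),rc(97,103,35,41,11),rc(97,103,-41,-35,11)])@Rd.T+[0,0,.05]
def pose(M,q):
    c,s=np.cos(q[2]),np.sin(q[2]); return M@np.array([[c,-s,0],[s,c,0],[0,0,1]]).T+[q[0],q[1],0]
def dts(pics):
    o={}
    for n,p in pics.items():
        g=cv2.resize(cv2.cvtColor(p,cv2.COLOR_RGB2GRAY),None,fx=2,fy=2,interpolation=cv2.INTER_CUBIC)
        o[n]=cv2.distanceTransform(255-cv2.Canny(g,40,100),cv2.DIST_L2,5)/2
    return o
def fit(M,q0,D):
    def cost(q):
        t=0
        for n,d in D.items():
            u=proj(n,pose(M,q))*2+.5
            v=cv2.remap(d,u[:,0].astype(np.float32)[None],u[:,1].astype(np.float32)[None],1,borderValue=5.)[0]
            t+=np.minimum(v,4).mean()
        return t
    best=None
    for dx in(-.006,0,.006):
        for dy in(-.006,0,.006):
            q=np.array(q0)+[dx,dy,0]
            r=minimize(cost,q,method='Nelder-Mead',options=dict(initial_simplex=q+np.array([[0,0,0],[.004,0,0],[0,.004,0],[0,0,.03]]),xatol=1e-5,fatol=1e-5))
            if best is None or r.fun<best.fun: best=r
    return best
E
python3 - <<'E'
from fit import *
pics={n:np.load(f'pics/{n}0.npz')['p'] for n in('top','side')}; D=dts(pics)
im={n:cv2.resize(p[:,:,::-1],None,fx=3,fy=3,interpolation=2) for n,p in pics.items()}
for nm,M,q in(('station',station,(.581,-.0055,-.035)),('stick',stick,(.423,.2198,-.14)),('deck',deck,(.4815,-.4,0.))):
    for n in D:
        r=fit(M,q,{n:D[n]}); print(nm,n,r.x.round(4),round(r.fun,2))
    r=fit(M,q,D); print(nm,'both',r.x.round(4),np.degrees(r.x[2]).round(2),round(r.fun,2))
    for n in D:
        for u in proj(n,pose(M,r.x)): cv2.circle(im[n],tuple(int(v) for v in u*3+1),1,(0,0,255),-1)
f=lambda n,x0,y0,x1,y1:cv2.resize(im[n][3*y0:3*y1,3*x0:3*x1],(400,300))
cv2.imwrite('pics/ov.png',np.vstack([np.hstack([f('top',250,180,364,266),f('side',215,205,340,299)]),np.hstack([f('top',425,190,493,241+0),f('side',345,140,425,200)])]))
# blue panel end in side view
c,ff,V=cam('side'); p=pics['side']; h=cv2.cvtColor(p,cv2.COLOR_RGB2HSV)
m=cv2.inRange(h,np.array((100,70,30)),np.array((130,255,255))); m[:235]=0;m[300:]=0;m[:,:240]=0;m[:,300:]=0
v,u=np.nonzero(m); print(len(u))
R=V[:3,:3];C=-R.T@V[:3,3]; d=np.stack([(u-c['cx'])/ff,(v-c['cy'])/ff,np.ones(len(u))],1)@R
X=C+d*((.044-C[2])/d[:,2])[:,None]; print(X.min(0).round(4),X.max(0).round(4))
E
```

```text
station top [ 0.5836 -0.0025 -0.0393] 0.41
station side [ 0.583  -0.001  -0.0394] 0.7Traceback (most recent call last):
  File "<stdin>", line 7, in <module>
  File "fit.py", line 34, in fit
    r=minimize(cost,q,method='Nelder-Mead',options=dict(initial_simplex=q+np.array([[0,0,0],[.004,0,0],[0,.004,0],[0,0,.03]]),xatol=1e-5,fatol=1e-5))
    res = _minimize_neldermead(fun, x0, args, callback, bounds=bounds,
                               **options)
    fxr = func(xr)
    fx = function(np.copy(x), *(wrapper_args + args))
  File "fit.py", line 26, in cost
    u=proj(n,pose(M,q))*2+.5
      ~~~~^^^^^^^^^^^^^
  File "fit.py", line 4, in proj
    c,f,V=cam(n); P=X@V[:3,:3].T+V[:3,3]; a=P[:,:2]/P[:,2:]
          ~~~^^^
  File "h.py", line 4, in cam
    c=robot.camera_info(n); f=240/np.tan(np.radians(c['vfov'])/2)
ValueError: time passes only in moves, steps and waits
```

Calling `camera_info` inside the optimiser loop caused the error, so I'll cache it.

```bash
sed -i 's/^def cam(n):/import functools\n@functools.lru_cache\ndef cam(n):/' h.py
cat > run1.py <<'E'
from fit import *
pics={n:np.load(f'pics/{n}0.npz')['p'] for n in('top','side')}; D=dts(pics)
im={n:cv2.resize(p[:,:,::-1],None,fx=3,fy=3,interpolation=2) for n,p in pics.items()}
for nm,M,q in(('station',station,(.583,-.002,-.039)),('stick',stick,(.423,.2198,-.14)),('deck',deck,(.4815,-.4,0.))):
    for n in D:
        r=fit(M,q,{n:D[n]}); print(nm,n,r.x.round(4),round(r.fun,2))
    r=fit(M,q,D); print(nm,'both',r.x.round(4),np.degrees(r.x[2]).round(2),round(r.fun,2))
    for n in D:
        for u in proj(n,pose(M,r.x)): cv2.circle(im[n],tuple(int(v) for v in u*3+1),1,(0,0,255),-1)
f=lambda n,x0,y0,x1,y1:cv2.resize(im[n][3*y0:3*y1,3*x0:3*x1],(400,300))
cv2.imwrite('pics/ov.png',np.vstack([np.hstack([f('top',250,180,364,266),f('side',215,205,340,299)]),np.hstack([f('top',425,195,493,246),f('side',345,140,425,200)])]))
c,ff,V=cam('side'); p=pics['side']; h=cv2.cvtColor(p,cv2.COLOR_RGB2HSV)
m=cv2.inRange(h,np.array((100,70,30)),np.array((130,255,255))); m[:235]=0;m[300:]=0;m[:,:240]=0;m[:,300:]=0
v,u=np.nonzero(m); print(len(u))
R=V[:3,:3];C=-R.T@V[:3,3]; d=np.stack([(u-c['cx'])/ff,(v-c['cy'])/ff,np.ones(len(u))],1)@R
X=C+d*((.044-C[2])/d[:,2])[:,None]; print(X.min(0).round(4),X.max(0).round(4))
E
python3 run1.py
```

```text
station top [ 0.5835 -0.0025 -0.0394] 0.41
station side [ 0.5831 -0.0011 -0.0391] 0.7
station both [ 0.583  -0.0023 -0.0394] -2.26 1.14
stick top [ 0.4231  0.2195 -0.1272] 0.45
stick side [ 0.4235  0.221  -0.1331] 0.3
stick both [ 0.4234  0.2207 -0.1313] -7.52 0.82
deck top [ 0.4856 -0.399  -0.0276] 0.46
deck side [ 0.4773 -0.3929 -0.0305] 0.28
deck both [ 0.4855 -0.3981 -0.0319] -1.83 0.83
0Traceback (most recent call last):
  File "run1.py", line 16, in <module>
    X=C+d*((.044-C[2])/d[:,2])[:,None]; print(X.min(0).round(4),X.max(0).round(4))
                                              ~~~~~^^^
    return umr_minimum(a, axis, None, out, keepdims, initial, where)
ValueError: zero-size array to reduction operation minimum which has no identity
```

View pics/ov.png

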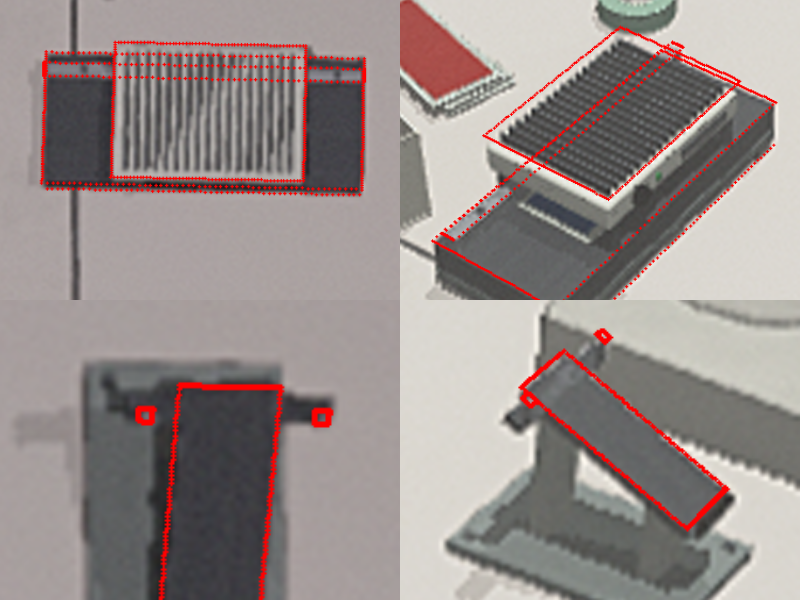

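The overlay fits the station and stick well. The top and side fits disagree on the stand by a few mm, so I'll refine that one later. Now I'll grasp the stick.

```bash
cat >> h.py <<'E'
def down(yaw,flip=False,tilt=0):
    "tool y along local x (flip: -x) of a frame with this yaw, tool z down; tilt unused"
    y=np.array([np.cos(yaw),np.sin(yaw),0]);y=-y if flip else y
    z=np.array([0,0,-1.]); return np.stack([np.cross(y,z),y,z],1)
S=np.array([.583,-.0020,-.0394])   # station
K=np.array([.4233,.2205,-.1305])   # stick
Dk=np.array([.4845,-.398,-.030])   # deck (rough)
def st(x,y,z): # station mm -> world m
    c,s=np.cos(S[2]),np.sin(S[2]); return np.array([S[0]+(c*x-s*y)/1e3,S[1]+(s*x+c*y)/1e3,z/1e3])
E
python3 - <<'E'
from h import *
print(robot.read_t())
c,s=np.cos(Dk[2]),np.sin(Dk[2]); a=np.radians(25)
ux=np.array([c*np.cos(a),s*np.cos(a),np.sin(a)]);uy=np.array([-s,c,0]);n=np.cross(ux,uy)
for f in(False,True):
    print(f)
    for nm,p,R in(('stick',[*K[:2],.016],down(K[2],f)),('pre',st(-4,262,57),down(S[2],f)),('end',st(6,128,57),down(S[2],f)),('pan',st(5,-137,23),down(S[2],f))):
        q=robot.ik(p,R); print(nm,None if q is None else np.round(q,0))
    y=-uy if not f else uy   # panel +x -> deck -y
    R=np.stack([np.cross(y,-n),y,-n],1)
    p=np.array([Dk[0],Dk[1],.05])+ux*.035+n*(.04-.017)
    q=robot.ik(p,R);print('place',None if q is None else np.round(q,0))
E
```

```text
0.1
False
stick [ 51.  14. -37.   0. -38. 121.]
pre [ 41.  25. -14.   0. -52. 137.]
end [ 30.  22. -18.   0. -50. 147.]
pan [  5.  23. -21.   0. -45. 172.]
place [-29.  15. -22. -21. -33. 133.]
True
stick [ 51.  14. -37.   0. -38. -59.]
pre [ 41.  25. -14.   0. -52. -43.]
end [ 30.  22. -18.   0. -50. -33.]
pan [  5.  23. -21.   0. -45.  -8.]
place [-29.  15. -22. -21. -33. -47.]
```

Run:
```python
from h import *
R=down(K[2],True)
robot.goto([.36,-.12,.27],down(-.3,True))
robot.goto([*K[:2],.10],R)
robot.servo_line([*K[:2],.016],R,.1)
robot.move_gripper(0)
print(robot.read_t(),robot.read_position().round(4) if hasattr(robot.read_position(),'round') else robot.read_position(),robot.read_grip_width(),robot.read_finger_force())
robot.servo_line([*K[:2],.12],R,.15)
robot.goto(st(-4,262,120),down(S[2],True))
robot.servo_line(st(-4,262,57.2),None,.1)
print(robot.read_t(),robot.read_position(),robot.read_force())
p,W=snap('top','t1'); p2,_=snap('side','s1')
im=np.hstack([cv2.resize(p[150:270,150:310],(400,300),interpolation=2),cv2.resize(p2[200:380,180:420],(400,300),interpolation=2)])
cv2.imwrite('pics/v1.png',im[:,:,::-1])
```

```text
5.7333 [0.4233 0.2205 0.016 ] 0.17982620962101692 29.968286454677582
8.0667 [0.58965472 0.26029553 0.05788473] [-1.20566252 -0.13716738 -2.02896407]
```

View pics/v1.png

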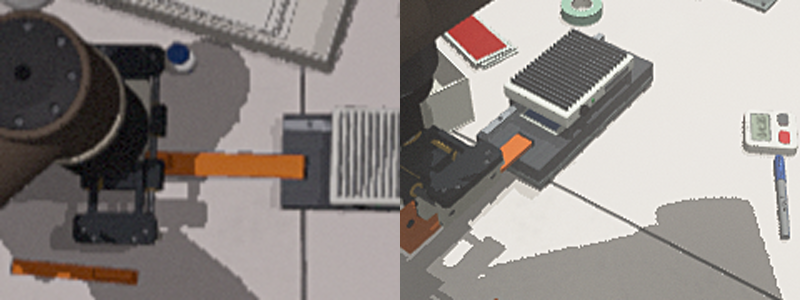

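The stick is held straight, with its tip on the bed's entry end (305,165 in the left half). Next I'll push the panel along and towards the fence.

Run:
```python
from h import *
print(robot.read_position()-st(-4,262,57.2))
robot.servo_line(st(-4,215,57),None,.06)
f0=robot.read_force()
robot.servo_line(st(6,152,57),None,.04); print(robot.read_force()-f0)
robot.servo_line(st(6.5,134,57),None,.04); print(robot.read_force()-f0, robot.read_t())
robot.dwell(.3)
print(robot.read_position())
p,W=snap('top','t2'); p2,_=snap('side','s2')
im=np.hstack([cv2.resize(p[175:250,270:370],(400,300),interpolation=2),cv2.resize(p2[190:280,250:370],(400,300),interpolation=2)])
cv2.imwrite('pics/v2.png',im[:,:,::-1])
```

```text
[0.00049975 0.00040082 0.00096425]
[-1.03946583  0.02841669  0.55807729]
[-0.19112915  0.01077358  0.52127442] 11.4417
[0.59478111 0.13174625 0.05698607]
```

View pics/v2.png

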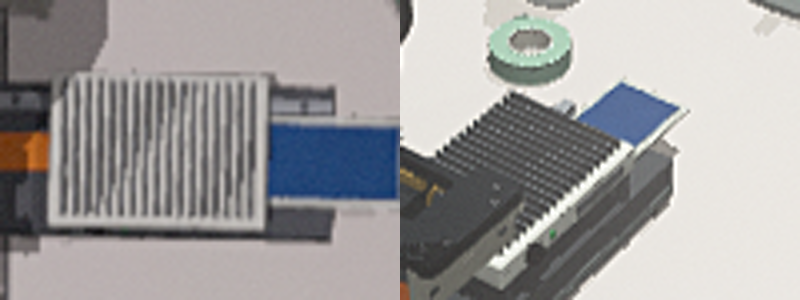

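The panel now shows past the exit edge (333,160) and sits close to the fence. I'll measure the blue coating.

```bash
cat >> h.py <<'E'
def plane_pts(n,m,z):
    c,f,V=cam(n); R=V[:3,:3];C=-R.T@V[:3,3]
    v,u=np.nonzero(m); K=np.array([[f,0,c['cx']],[0,f,c['cy']],[0,0,1]])
    a=np.stack([(u-c['cx'])/f,(v-c['cy'])/f],1); x=a.copy()
    for _ in range(15): x=a/(1+c['k1']*(x**2).sum(1,keepdims=True))
    d=np.c_[x,np.ones(len(u))]@R
    return C+d*((z-C[2])/d[:,2])[:,None]
def to_st(X):
    c,s=np.cos(S[2]),np.sin(S[2]); d=X[:,:2]-S[:2]; return np.stack([c*d[:,0]+s*d[:,1],-s*d[:,0]+c*d[:,1]],1)*1e3
def panel_meas(n,p):
    h=cv2.cvtColor(p,cv2.COLOR_RGB2HSV); m=cv2.inRange(h,np.array((100,100,40)),np.array((125,255,255)))
    k,L,s,c=cv2.connectedComponentsWithStats(m)
    for i in range(1,k):
        if s[i,4]<200: continue
        Q=to_st(plane_pts(n,L==i,.044))
        if abs(Q.mean(0)[0]-5)>40 or not -260<Q.mean(0)[1]<0: continue
        b=Q[:,1]; end=np.percentile(b,.5)
        ys=np.arange(end+8,-85,4); lo=[Q[abs(b-y)<2.5,0].min() for y in ys]; hi=[Q[abs(b-y)<2.5,0].max() for y in ys]
        a=np.polyfit(ys,lo,1),np.polyfit(ys,hi,1)
        print(n,s[i,4],'coat y end',b.min().round(1),end.round(1),'x lo/hi',np.mean(lo).round(1),np.mean(hi).round(1),'skew deg',np.degrees([a[0][0],a[1][0]]).round(2),'centre y~',(b.min()+60).round(1))
E
python3 - <<'E'
from h import *
for n,f in(('top','t2'),('side','s2')): panel_meas(n,np.load(f'pics/{f}.npz')['p'])
E
```

```text
top 563 coat y end -161.8 -161.7 x lo/hi -17.8 26.9 skew deg [1.94 1.  ] centre y~ -101.8Traceback (most recent call last):
  File "<stdin>", line 2, in <module>
  File "h.py", line 49, in panel_meas
    ys=np.arange(end+8,-85,4); lo=[Q[abs(b-y)<2.5,0].min() for y in ys]; hi=[Q[abs(b-y)<2.5,0].max() for y in ys]
                                   ~~~~~~~~~~~~~~~~~~~~~^^
    return umr_minimum(a, axis, None, out, keepdims, initial, where)
ValueError: zero-size array to reduction operation minimum which has no identity
```

```bash
sed -i 's/ys=np.arange(end+8,-85,4)/ys=np.arange(end+8,min(-85,np.percentile(b,95)-8),4)/' h.py
python3 - <<'E'
from h import *
try: panel_meas('side',np.load('pics/s2.npz')['p'])
except Exception as e: print(e)
robot.servo_line(st(6,141,57),None,.06)
robot.servo_line(st(-5,141,57),None,.06)
robot.servo_line(st(-5,136,57),None,.04)
robot.servo_line(st(-3,128.5,57),None,.03); robot.dwell(.3)
for n in('top','side'):
    p,W=snap(n,n+'3'); panel_meas(n,p)
print(robot.read_t(),robot.read_position())
E
```

```text
side 271 coat y end -161.6 -160.5 x lo/hi -17.5 28.2 skew deg [1.18 0.94] centre y~ -101.6
top 592 coat y end -164.8 -164.7 x lo/hi -17.0 27.5 skew deg [1.57 1.76] centre y~ -104.8
side 301 coat y end -165.8 -165.6 x lo/hi -17.0 28.7 skew deg [-2.85  0.72] centre y~ -105.8
13.525 [0.58504817 0.12658945 0.05699969]
```

The panel centre is at about y = -106 mm, close and straight against the fence. Next I'll lay the stick back on the bench, then look at the stand with the arm out of the way.

Run:
```python
from h import *
R=down(K[2],True)
robot.servo_line(st(-4,262,57.5),None,.12)
robot.servo_line(st(-4,262,110),None,.12)
robot.goto([*K[:2],.07],R)
robot.servo_line([*K[:2],.0165],R,.08)
print(robot.read_force())
robot.move_gripper(.45); robot.dwell(.2)
robot.servo_line([*K[:2],.10],R,.2)
robot.move_gripper(1.0)
robot.goto(st(5,-137,150),down(S[2],True))
print(robot.read_t())
for n in('top','side'):
    p,W=snap(n,n+'4')
    try: panel_meas(n,p)
    except Exception as e: print(n,e)
a=np.load('pics/top4.npz')['p'];b=np.load('pics/side4.npz')['p']
cv2.imwrite('pics/v4.png',np.hstack([cv2.resize(a[195:265,425:495],(400,400),interpolation=2),cv2.resize(b[135:215,340:420],(400,400),interpolation=2)])[:,:,::-1])
```

```text
[-0.26682698  0.8610454  -1.17089477]
20.7833
top 268 coat y end -116.8 -116.1 x lo/hi -16.8 29.8 skew deg [-1.22  2.14] centre y~ -56.8
```

View pics/v4.png

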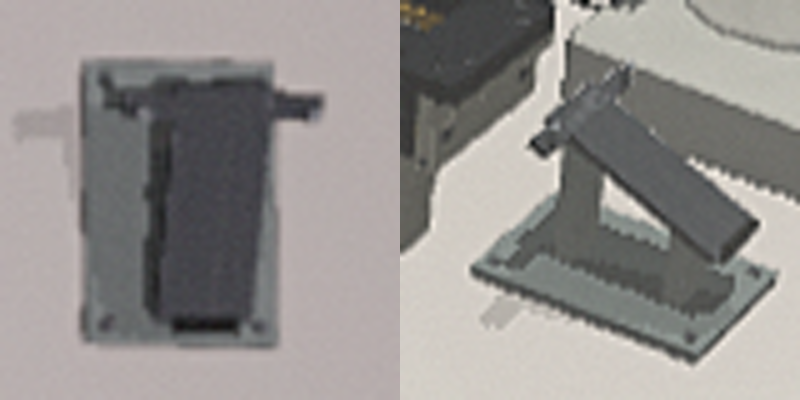

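The stand is clear in both views. In the left crop the lip is centred at about (206,318) and the pins' outer sides are at (118,102) and (315,105). I'll check the stand's lateral pose from these points and from the deck's side edges.

Run:
```python
from h import *
p=np.load('pics/top4.npz')['p']; g=cv2.cvtColor(p,cv2.COLOR_RGB2GRAY)
def w(u,v,z):
    c,f,V=cam('top');R=V[:3,:3];C=-R.T@V[:3,3];a=np.array([(u-c['cx'])/f,(v-c['cy'])/f]);x=a.copy()
    for _ in range(15): x=a/(1+c['k1']*(x**2).sum())
    d=np.r_[x,1]@R; return (C+d*((z-C[2])/d[2])).round(4)
f=lambda a,b:(425+(a+.5)/5.714-.5,195+(b+.5)/5.714-.5)
print('pins mid',w(*f(216.5,103),.1025),'L',w(*f(118,103),.1025),'R',w(*f(315,104),.1025))
print('lip L',w(*f(172,318),.054),'R',w(*f(240,318),.054))
print('deck top edge',w(*f(220,86),.05+.11*.4226),'deck low corner R',w(*f(262,317),.05),'L',w(*f(162,317),.05))
for v in range(210,254,3): print(v,g[v,440:484].tolist())
```

```text
pins mid [ 0.576  -0.3961  0.1025] L [ 0.5768 -0.3524  0.1025] R [ 0.5748 -0.4397  0.1025]
lip L [ 0.4845 -0.3831  0.054 ] R [ 0.484 -0.414  0.054]
deck top edge [ 0.5845 -0.3995  0.0965] deck low corner R [ 0.4845 -0.425   0.05  ] L [ 0.4854 -0.3795  0.05  ]
210 [112, 129, 116, 70, 68, 94, 93, 88, 90, 89, 88, 75, 66, 64, 61, 49, 61, 63, 61, 65, 63, 64, 59, 62, 64, 67, 66, 64, 70, 70, 61, 66, 92, 137, 143, 176, 182, 181, 181, 179, 177, 177, 177, 176]
213 [107, 118, 115, 72, 61, 59, 47, 65, 56, 73, 85, 72, 68, 65, 70, 71, 68, 67, 70, 66, 69, 69, 69, 72, 70, 67, 68, 73, 69, 68, 70, 78, 87, 69, 68, 65, 71, 65, 60, 65, 68, 117, 170, 176]
216 [100, 110, 109, 107, 108, 109, 103, 107, 104, 106, 113, 83, 58, 61, 60, 59, 70, 69, 70, 71, 66, 71, 70, 75, 71, 67, 68, 71, 74, 70, 66, 71, 90, 132, 162, 168, 166, 161, 135, 150, 154, 170, 175, 176]
219 [105, 103, 110, 110, 110, 106, 106, 110, 106, 106, 107, 70, 62, 63, 55, 81, 75, 68, 71, 72, 68, 69, 69, 69, 69, 74, 69, 67, 69, 71, 68, 64, 109, 152, 173, 179, 176, 175, 174, 176, 175, 175, 173, 177]
222 [104, 105, 109, 106, 107, 110, 104, 106, 108, 1
[... 1500 characters left out ...]
 70, 71, 87, 123, 127, 121, 137, 174, 179, 179, 176, 176, 178, 176, 178, 177, 176]
246 [113, 118, 111, 106, 106, 109, 107, 106, 106, 106, 65, 52, 41, 69, 69, 71, 70, 70, 71, 69, 71, 72, 72, 70, 67, 70, 73, 69, 66, 92, 122, 126, 125, 140, 173, 177, 178, 176, 176, 176, 175, 176, 176, 175]
249 [102, 123, 128, 111, 106, 107, 102, 103, 104, 107, 96, 57, 51, 70, 71, 71, 68, 75, 68, 71, 70, 74, 77, 73, 70, 69, 69, 74, 71, 100, 126, 124, 122, 139, 176, 178, 176, 176, 175, 175, 177, 175, 177, 175]
252 [100, 121, 89, 76, 95, 104, 103, 102, 105, 105, 109, 107, 101, 105, 96, 50, 27, 35, 31, 32, 32, 36, 28, 31, 31, 32, 59, 112, 121, 77, 76, 101, 117, 135, 173, 175, 177, 176, 174, 174, 175, 175, 175, 178]
```

Run:
```python
from h import *
W=np.load('pics/top4.npz')['W']; B=W[190:285,498:580].reshape(-1,3); B=B[np.isfinite(B[:,0])&(B[:,2]>.02)]
print('balance ymax',np.percentile(B[:,1],99.5).round(3),'z',np.percentile(B[:,2],[50,95,99]).round(3))
B=W[120:172,398:450].reshape(-1,3); B=B[B[:,2]>.03]; print('bottle',np.nanpercentile(B,[2,98],axis=0).round(3).tolist())
def w(u,v,z):
    m=np.zeros((480,640)); c,f,V=cam('top');R=V[:3,:3];C=-R.T@V[:3,3];a=np.array([(u-c['cx'])/f,(v-c['cy'])/f]);x=a.copy()
    for _ in range(15): x=a/(1+c['k1']*(x**2).sum())
    d=np.r_[x,1]@R; return C+d*((z-C[2])/d[2])
for u,v in((462.7,222),(461.9,231),(461.4,240),(460.8,246),(460.5,251.5)):
    z=.07
    for _ in range(10): q=w(u,v,z); z=.05+max(0,q[0]-.486)*np.tan(np.radians(25))
    print(u,v,q.round(4))
R=down(S[2],True)
robot.servo_line(st(4.5,-137,90),R,.15)
robot.servo_line(st(4.5,-137,25),R,.1)
f0=robot.read_force()
robot.move_gripper(0)
print('grip',robot.read_grip_width(),robot.read_finger_force(),robot.read_t(),robot.read_force()-f0)
robot.servo_line(st(4,-137,30),R,.05)
robot.servo_line(st(2,-205,31),R,.1)
robot.servo_line(st(2,-205,120),R,.15); robot.dwell(.2)
print(robot.read_grip_width(),robot.read_t())
p,_=snap('top','t5'); p2,_=snap('side','s5')
cv2.imwrite('pics/v5.png',np.hstack([cv2.resize(p[150:300,300:500],(400,300),interpolation=2),cv2.resize(p2[100:265,220:440],(400,300),interpolation=2)])[:,:,::-1])
```

```text
balance ymax -0.5 z [0.058 0.073 0.142]
bottle [[0.577, -0.328, 0.052], [0.777, -0.167, 0.619]]
462.7 222 [ 0.5546 -0.4005  0.082 ]
461.9 231 [ 0.5325 -0.3999  0.0717]
461.4 240 [ 0.5102 -0.4     0.0613]
460.8 246 [ 0.4953 -0.3994  0.0543]
460.5 251.5 [ 0.4813 -0.399   0.05  ]
grip 0.002083080739277327 0.0 23.6583 [-1.1079821   0.02940643 -0.14989189]
0.0019036606736048114 25.6833
```

View pics/v5.png

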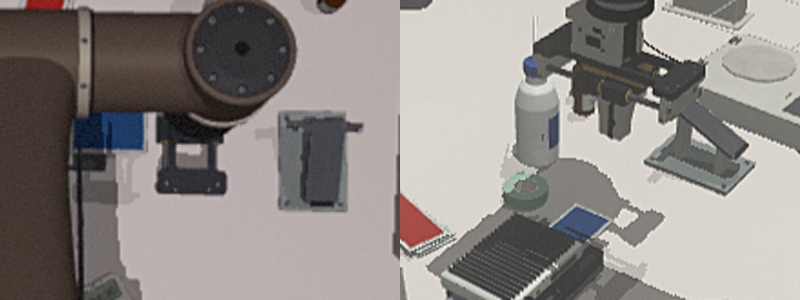

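The fingers shut fully and missed the panel, which is still on the bed. I'll check where it is.

Run:
```python
from h import *
for n,f in(('top','top3'),('side','side3'),('side','side4'),('top','t5'),('side','s5')):
    d=np.load(f'pics/{f}.npz'); h=cv2.cvtColor(d['p'],cv2.COLOR_RGB2HSV); m=cv2.inRange(h,np.array((100,100,40)),np.array((125,255,255)))>0
    W=d['W']; q=W[m&(W[...,2]>.02)&(W[...,2]<.07)]; Q=to_st(q); k=(abs(Q[:,0]-5)<40)&(Q[:,1]>-260)&(Q[:,1]<0); Q=Q[k]; q=q[k]
    print(f,len(Q),np.percentile(Q,[1,50,99],axis=0).round(1).tolist(),'z',np.percentile(q[:,2],[10,50,90]).round(4))
    try: panel_meas(n,d['p'])
    except Exception as e: print(e)
print(robot.read_position(),robot.read_tcp_rot(),robot.read_t())
```

```text
top3 589 [[-18.3, -164.5], [4.5, -121.8], [28.3, -77.8]] z [0.0415 0.0458 0.0505]
top 592 coat y end -164.8 -164.7 x lo/hi -17.0 27.5 skew deg [1.57 1.76] centre y~ -104.8
side3 299 [[-17.1, -165.7], [5.6, -139.0], [29.8, -111.9]] z [0.0421 0.0438 0.0456]
side 301 coat y end -165.8 -165.6 x lo/hi -17.0 28.7 skew deg [-2.85  0.72] centre y~ -105.8
side4 139 [[-16.2, -166.7], [9.7, -126.2], [28.3, -111.5]] z [0.042  0.0439 0.0453]
t5 586 [[-18.7, -164.5], [4.8, -124.7], [29.5, -77.5]] z [0.0413 0.0459 0.05  ]
top 592 coat y end -164.8 -164.7 x lo/hi -17.2 27.7 skew deg [ 1.62 -6.71] centre y~ -104.8
s5 266 [[-17.7, -166.4], [7.4, -143.0], [28.8, -114.3]] z [0.0422 0.0439 0.0456]
side 264 coat y end -166.2 -166.0 x lo/hi -16.9 28.5 skew deg [-2.67  0.72] centre y~ -106.2
[ 0.57653077 -0.20690291  0.11912122] [[-3.94411427e-02 -9.99220804e-01 -1.47705406e-03]
 [-9.99221895e-01  3.94410964e-02  6.04499719e-05]
 [-2.14623782e-06  1.47828897e-03 -9.99998907e-01]] 25.7833
```

Run:
```python
from h import *
R=down(S[2],True)
robot.move_gripper(1.0); print('open',robot.read_grip_width())
robot.servo_line(st(4.5,-137,100),R,.2); print(robot.read_position()-st(4.5,-137,100),robot.read_force(),robot.read_grip_width())
robot.servo_line(st(4.5,-137,50),R,.1); print(robot.read_position()-st(4.5,-137,50),robot.read_force())
robot.servo_line(st(4.5,-137,24),R,.1); print(robot.read_position()-st(4.5,-137,24),robot.read_force(),robot.read_grip_width())
p,_=snap('side','s6')
robot.move_gripper(.72); print(robot.read_grip_width(),robot.read_finger_force(),robot.read_t())
p2,_=snap('side','s7')
cv2.imwrite('pics/v6.png',np.hstack([cv2.resize(x[130:280,260:400],(400,428),interpolation=2) for x in(p,p2)])[:,:,::-1])
```

```text
open 0.9981241359751217
[ 7.29770627e-05  6.99288005e-04 -7.89471167e-05] [ 0.24337894  0.11884399 -0.18672646] 1.0047863502590872
[ 0.00029678 -0.00041226  0.00029062] [ 0.83294859 -0.33662035  0.4152587 ]
[ 4.36637363e-06 -7.89385483e-05  1.36904333e-04] [-0.30323612  0.7261469   0.40904474] 1.0009432893154804
0.7191943173060298 0.0 29.5
```

View pics/v6.png

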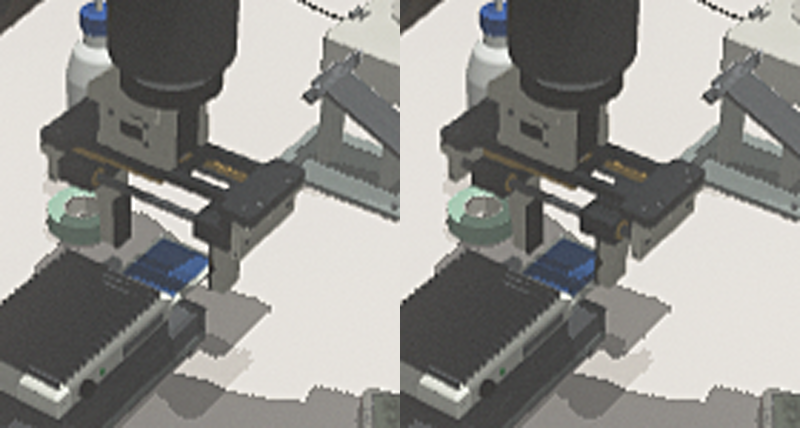

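The open fingers straddle the overhang at the long edges (about (115,220) and (222,260) in the left half), as intended. I'll now close gently in steps.

Run:
```python
from h import *
for o in(.70,.685,.67,.65,.6,.5):
    robot.move_gripper(o); w=robot.read_grip_width(); print(o,round(w,4),round(robot.read_finger_force(),2),np.round(robot.read_force(),2),robot.read_t())
    if w-o>.015 and robot.read_finger_force()>5: break
p,_=snap('side','s8'); panel_meas('side',p)
```

```text
0.7 0.7026 0.0 [-0.39 -0.21  0.94] 29.825
0.685 0.6882 0.0 [-0.36 -0.18 -0.81] 30.075
0.67 0.6624 0.0 [0.09 0.48 0.38] 30.325
0.65 0.652 0.0 [0.06 0.7  0.39] 30.6
0.6 0.6008 0.0 [0.01 0.27 0.23] 30.9583
0.5 0.502 0.0 [ 0.77 -0.38 -0.45] 31.4
```

Run:
```python
from h import *
for f in('s6','s8'):
    d=np.load(f'pics/{f}.npz'); W=d['W']; Q=to_st(W.reshape(-1,3)).reshape(480,640,2); z=W[...,2]*1e3; p=d['p']
    h=cv2.cvtColor(p,cv2.COLOR_RGB2HSV); bl=cv2.inRange(h,np.array((95,80,30)),np.array((128,255,255)))>0
    reg=(Q[...,1]<-122)&(Q[...,1]>-200)&(abs(Q[...,0])<80)
    print(f)
    for a in range(15,90,5):
        k=reg&~bl&(z>=a)&(z<a+5)
        if k.sum()>3: print(' z',a,k.sum(),'x',np.percentile(Q[k][:,0],[2,25,75,98]).round(0),'y',np.percentile(Q[k][:,1],[2,25,75,98]).round(0),'rgb',p[k].mean(0).round())
    k=reg&bl; print(' blue',k.sum(),np.percentile(Q[k],[2,50,98],axis=0).round(1).tolist(),np.percentile(z[k],[2,50,98]).round(1))
print(robot.read_position(), robot.read_grip_width())
```

```text
s6
 z 35 4 x [-24. -24. -23. -20.] y [-140. -136. -129. -123.] rgb [143. 144. 136.]
 z 40 156 x [-25. -10.  22.  34.] y [-171. -154. -130. -123.] rgb [ 93.  99. 106.]
 z 45 35 x [-29.   5.  31.  50.] y [-166. -154. -136. -126.] rgb [ 89.  94. 100.]
 z 50 24 x [-55. -49.  51.  60.] y [-145. -133. -128. -125.] rgb [86. 86. 82.]
 z 55 39 x [-56. -54.  51.  62.] y [-148. -138. -127. -125.] rgb [98. 98. 92.]
 z 60 40 x [-56. -52.  50.  63.] y [-146. -138. -127. -124.] rgb [90. 89. 84.]
 z 65 37 x [-56. -54.  52.  63.] y [-146. -136. -128. -125.] rgb [93. 92. 87.]
 z 70 37 x [-57. -49.  56.  63.] y [-146. -134. -127. -125.] rgb [86. 84. 80.]
 z 75 31 x [-58. -51.  50.  62.] y [-146. -135. -127. -126.] rgb [91. 90. 85.]
 z 80 38 x [-58. -48.  53.  66.] y [-145. -130. -127. -125.] rgb [91. 89. 85.]
 z 85 34 x [-59. -47.  56.  66.] y [-145. -130. -126. -125.] rgb [95. 94. 89.]
 blue 146 [[-18.2, -167.6], [-2.1, -147.9], [28.5, -126.0]] [40.8 44.  46.7]
s8
 z 40 133 x [-25.  -6.  23.  34.] y [-171. -151. -128. -123.] rgb [77. 83. 92.]
 z 45 31 x [-27.   4.  24.  29.] y [-166. -151. -134. -124.] rgb [74. 78. 88.]
 z 50 27 x [-33. -30.  29.  41.] y [-150. -137. -127. -126.] rgb [98. 97. 92.]
 z 55 42 x [-34. -32.  28.  40.] y [-150. -139. -127. -126.] rgb [93. 92. 86.]
 z 60 37 x [-34. -32.  29.  39.] y [-149. -138. -127. -125.] rgb [92. 91. 86.]
 z 65 39 x [-34. -30.  28.  40.] y [-148. -135. -127. -125.] rgb [90. 89. 84.]
 z 70 36 x [-35. -32.  28.  42.] y [-146. -137. -127. -125.] rgb [91. 90. 86.]
 z 75 37 x [-36. -30.  31.  44.] y [-146. -136. -127. -125.] rgb [92. 91. 86.]
 z 80 41 x [-36. -30.  29.  43.] y [-147. -134. -127. -124.] rgb [93. 92. 87.]
 z 85 39 x [-38. -29.  32.  44.] y [-145. -131. -127. -125.] rgb [94. 94. 89.]
 blue 78 [[-8.9, -165.6], [13.7, -147.9], [29.5, -126.8]] [40.8 43.9 46.7]
[ 0.58208207 -0.13908601  0.02401515] 0.50108767209003
```

```bash
python3 -c "
import numpy as np,cv2
a=np.load('pics/s6.npz')['p'];b=np.load('pics/s8.npz')['p']
cv2.imwrite('pics/v8.png',np.hstack([cv2.resize(x[190:260,295:360],(400,430),interpolation=2) for x in(a,b)])[:,:,::-1])"
```

```text
(no output)
```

View pics/v8.png

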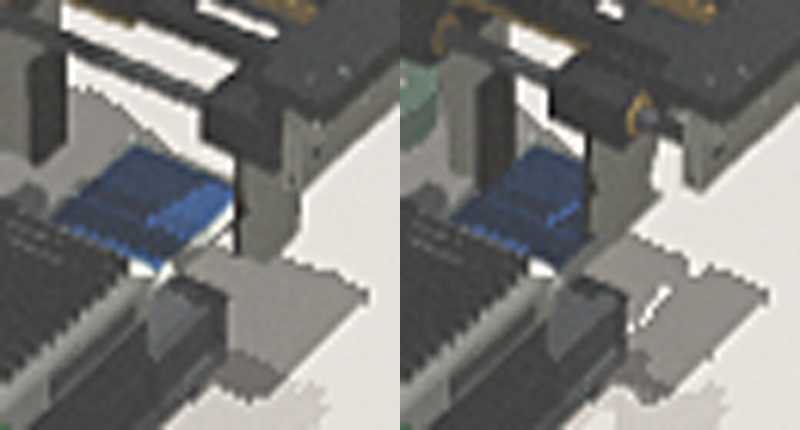

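The side view shows the finger bottoms at about z = 50 mm, hovering above the panel (44 mm), although the TCP reads 24 mm. The real tips are therefore higher than I assumed. I'll raise the arm before opening and measure the tip offset from earlier frames.

Run:
```python
from h import *
robot.servo_line(st(4.5,-137,70),None,.15); robot.move_gripper(1.0)
def low(W,p0,tag):
    Q=to_st(W.reshape(-1,3)); z=W[...,2].ravel()*1e3
    k=(abs(Q[:,0]-p0[0])<75)&(abs(Q[:,1]-p0[1])<12)&(z>p0[2]-40)&(z<p0[2]+160)
    print(tag,k.sum(),[(a,int((k&(z>=p0[2]+a)&(z<p0[2]+a+5)).sum())) for a in range(-30,85,5)])
low(np.load('pics/s5.npz')['W'],(2,-205,119),'closed')
low(np.load('pics/t5.npz')['W'],(2,-205,119),'closed top')
p,W=snap('side','s9'); low(W,(4.5,-137,70),'open')
q=robot.read_qpos(); print(np.round(q,2),robot.read_position(),robot.read_t())
```

```text
closed 514 [(-30, 0), (-25, 0), (-20, 0), (-15, 0), (-10, 0), (-5, 0), (0, 0), (5, 0), (10, 0), (15, 0), (20, 4), (25, 25), (30, 32), (35, 31), (40, 31), (45, 25), (50, 34), (55, 32), (60, 36), (65, 40), (70, 31), (75, 9), (80, 0)]
closed top 72 [(-30, 0), (-25, 0), (-20, 0), (-15, 0), (-10, 0), (-5, 0), (0, 0), (5, 0), (10, 0), (15, 0), (20, 0), (25, 0), (30, 0), (35, 0), (40, 0), (45, 0), (50, 0), (55, 0), (60, 0), (65, 0), (70, 0), (75, 0), (80, 0)]
open 757 [(-30, 149), (-25, 25), (-20, 0), (-15, 0), (-10, 0), (-5, 0), (0, 0), (5, 0), (10, 0), (15, 0), (20, 4), (25, 29), (30, 41), (35, 43), (40, 36), (45, 34), (50, 41), (55, 35), (60, 39), (65, 42), (70, 27), (75, 9), (80, 13)]
[  5.26  20.05 -18.88  -0.   -51.07  -7.51] [ 0.58210782 -0.13906339  0.07002871] 32.8583
```

The real tips sit about 24.5 mm behind the reported TCP, and x and y agree. I'll apply that offset and grip again.

Run:
```python
from h import *
R=down(S[2],True)
robot.servo_line(st(4.5,-137,30),R,.15)
robot.servo_line(st(4.5,-137,3),R,.07); print(robot.read_position(),robot.read_force())
robot.move_gripper(.72); print(robot.read_grip_width(),robot.read_finger_force())
robot.move_gripper(.3); w=robot.read_grip_width(); print('grip',w,robot.read_finger_force(),robot.read_force(),robot.read_t())
if w>.6:
    robot.servo_line(st(4,-137,7),R,.05)
    robot.servo_line(st(2,-205,8),R,.1)
    robot.servo_line(st(2,-205,100),R,.15); robot.dwell(.3)
    print(robot.read_grip_width(),robot.read_finger_force(),robot.read_force(),robot.read_t())
    for n in('top','side'):
        p,W=snap(n,n+'10'); h=cv2.cvtColor(p,cv2.COLOR_RGB2HSV); m=cv2.inRange(h,np.array((100,100,40)),np.array((125,255,255)))>0
        k=m&(W[...,2]>.08)&(W[...,2]<.2); q=W[k]; Q=np.c_[to_st(q),q[:,2]*1e3]; i=(abs(Q[:,0])<60)&(Q[:,1]>-280)&(Q[:,1]<-50); Q=Q[i]
        if len(Q)>30:
            A=np.c_[Q[:,:2],np.ones(len(Q))]; print(n,len(Q),np.percentile(Q,[1,50,99],axis=0).round(1).tolist(),'slopes x,y',np.linalg.lstsq(A,Q[:,2],rcond=None)[0][:2].round(3))
```

```text
[ 0.58188263 -0.13911976  0.0026306 ] [ 0.60584641 -0.05211848  0.33371754]
0.7228801002064039 0.0
grip 0.6750646974215927 29.997239112854004 [-0.04324653 -0.16797856  0.39424959] 34.725
0.6750886656317646 29.99743938446045 [ 0.80526255 -0.31994251 -1.051914  ] 36.875
top 360 [[-21.4, -212.1, 134.9], [-6.4, -149.3, 141.1], [9.9, -117.0, 148.5]] slopes x,y [-0.023 -0.014]
side 355 [[-20.8, -220.2, 137.3], [-1.0, -151.4, 139.5], [22.3, -116.2, 141.9]] slopes x,y [-0.014 -0.001]
```

The panel is held level. Next I'll carry it above the stand, tilt it to the slope, and check the pose before touching down.

```bash
cat >> h.py <<'E'
Dk=np.array([.486,-.3988,-.018])
_c,_s=np.cos(Dk[2]),np.sin(Dk[2]); _a=np.radians(25)
UX=np.array([_c*np.cos(_a),_s*np.cos(_a),np.sin(_a)]);UY=np.array([-_s,_c,0]);N=np.cross(UX,UY)
RD=np.stack([np.cross(UY,-N),UY,-N],1); O=np.array([Dk[0],Dk[1],.05])
def dk(x,y,h): return O+UX*(x-30)/1e3+UY*y/1e3+N*(h-37.2)/1e3   # panel underside centre in deck mm -> TCP
def fdk(n=4):
    a=[]
    for _ in range(n): robot.dwell(.02); a.append(robot.read_force())
    f=np.mean(a,0); return np.array([f@UX,f@UY,f@N])
E
python3 - <<'E'
from h import *
robot.servo_line([.50,-.25,.15],None,.2)
robot.goto(dk(79,0,60),RD)
robot.servo_line(dk(79,0,16),RD,.12); robot.dwell(.3)
print(robot.read_t(),fdk(),robot.read_position()-dk(79,0,16))
for n in('top','side'):
    p,W=snap(n,n+'11'); h=cv2.cvtColor(p,cv2.COLOR_RGB2HSV); m=cv2.inRange(h,np.array((100,100,40)),np.array((125,255,255)))>0
    q=W[m]; L=(q-O)@np.stack([UX,UY,N],1)*1e3; i=(abs(L[:,1])<45)&(abs(L[:,0]-79)<90)&(abs(L[:,2]-16)<25); L=L[i]
    if len(L)>30:
        A=np.c_[L[:,:2],np.ones(len(L))]; print(n,len(L),np.percentile(L,[1,50,99],axis=0).round(1).tolist(),'slopes',np.linalg.lstsq(A,L[:,2],rcond=None)[0][:2].round(3))
cv2.imwrite('pics/v11.png',np.hstack([cv2.resize(np.load('pics/top11.npz')['p'][185:265,420:500],(400,400),interpolation=2),cv2.resize(np.load('pics/side11.npz')['p'][120:220,340:440],(400,400),interpolation=2)])[:,:,::-1])
E
```

```text
39.3167 [-0.07567983 -0.21216913 -0.76540962] [ 6.72430737e-05 -2.13168838e-04  6.84867470e-04]
top 313 [[78.9, -25.6, 14.4], [117.7, -8.2, 21.6], [138.1, 21.4, 29.2]] slopes [0.007 0.018]
side 160 [[102.0, -26.9, 16.3], [121.0, -0.7, 19.6], [138.2, 20.7, 23.3]] slopes [-0.005  0.003]
```

The camera puts the panel about 2.3 mm to the right of the deck centreline, and its height and slope are right. I'll correct y, touch down, then slide to the lip using the force reading.

Run:
```python
from h import *
y=2.3
robot.servo_line(dk(78,y,10),RD,.08); robot.dwell(.3); f0=fdk(8); h=10
while h>-6:
    h-=1; robot.servo_line(dk(78,y,h),RD,.03); f=fdk(3)-f0
    if f[2]>2.5: break
print('touch h',h,f.round(2),robot.read_t())
h+=.5; robot.servo_line(dk(78,y,h),RD,.03); f1=fdk(6); print((f1-f0).round(2)); x=78
while x>52:
    x-=1; robot.servo_line(dk(x,y,h),RD,.04); f=fdk(2)-f1
    if f[0]>3: break
print('lip x',x,f.round(2),robot.read_t(),robot.read_grip_width())
```

```text
touch h 0 [-0.53  2.23  9.16] 43.1667
[-0.35  1.08  7.56]
lip x 75 [ 3.15 -0.5  -1.77] 44.3667 0.6739773923066085
```

At 7 N normal force that was probably friction rather than the lip. I'll lighten the contact and continue.

Run:
```python
from h import *
y=2.3;x=75;h=.5
f0=None
for _ in range(8):
    h+=.3; robot.servo_line(dk(x,y,h),RD,.03); f=fdk(4); print(round(h,1),f.round(2))
    if f[2]<.6: break
h+=.2; robot.servo_line(dk(x,y,h),RD,.03); f1=fdk(6); print('free',f1.round(2),robot.read_t())
while x>50:
    x-=1; robot.servo_line(dk(x,y,h),RD,.04); f=fdk(2)-f1
    if f[0]>4: break
f=fdk(6)-f1
print('lip x',x,f.round(2),robot.read_t(),robot.read_grip_width())
```

```text
0.8 [ 1.97 -0.23  3.02]
1.1 [0.43 0.19 1.33]
1.4 [-0.65  0.15 -0.89]
free [-0.85  0.22 -1.03] 45.6667
lip x 62 [ 5.26  0.99 -0.32] 49.45 0.6749644144347561
```

The lip is found at x = 62, with 5 N along the slope. I'll set the panel down lightly, release it, retreat along the deck normal and check.

Run:
```python
from h import *
y=2.3;x=62.5
robot.servo_line(dk(x,y,1.6),RD,.03); h=1.6
while h>-.5:
    h-=.3; robot.servo_line(dk(x,y,h),RD,.03); f=fdk(3)
    if f[2]>.8: break
print(h,f.round(2))
robot.move_gripper(.76); robot.dwell(.2); print(robot.read_grip_width(),robot.read_finger_force())
robot.servo_line(dk(x,y,75),RD,.1)
robot.servo_line([.40,-.20,.22],None,.25)
print(robot.read_t())
for n in('top','side'):
    p,W=snap(n,n+'12'); hh=cv2.cvtColor(p,cv2.COLOR_RGB2HSV); m=cv2.inRange(hh,np.array((100,100,40)),np.array((125,255,255)))>0
    q=W[m]; L=(q-O)@np.stack([UX,UY,N],1)*1e3; i=(abs(L[:,1])<45)&(abs(L[:,0]-62)<90)&(abs(L[:,2])<20); L=L[i]
    A=np.c_[L[:,:2],np.ones(len(L))]; b,o,_=cv2.minAreaRect(L[:,:2].astype(np.float32)),0,0
    print(n,len(L),np.percentile(L,[1,50,99],axis=0).round(1).tolist(),'slopes',np.linalg.lstsq(A,L[:,2],rcond=None)[0][:2].round(3),b)
cv2.imwrite('pics/v12.png',np.hstack([cv2.resize(np.load('pics/top12.npz')['p'][185:265,420:500],(400,400),interpolation=2),cv2.resize(np.load('pics/side12.npz')['p'][120:220,340:440],(400,400),interpolation=2)])[:,:,::-1])
```

```text
1.0 [5.   1.15 2.03]
0.7598931287339625 0.0
52.9667
top 807 [[6.3, -23.9, -1.3], [64.9, 0.5, 6.1], [121.3, 23.9, 13.0]] slopes [ 0.002 -0.002] ((63.952796936035156, 0.19793701171875), (49.56282424926758, 117.56244659423828), 89.78873443603516)
side 550 [[7.0, -24.3, 0.2], [63.3, 0.9, 4.2], [121.5, 24.2, 7.9]] slopes [-0.     0.012] ((63.9379768371582, 0.592742919921875), (54.83302307128906, 117.48320770263672), 88.67603302001953)
```

Run:
```python
from h import *
W=np.load('pics/top12.npz');m=cv2.inRange(cv2.cvtColor(W['p'],cv2.COLOR_RGB2HSV),np.array((5,120,60)),np.array((20,255,255)))>0
q=W['W'][m]; q=q[(abs(q[:,0]-.41)<.06)&(abs(q[:,1]-.15)<.13)]; print(np.percentile(q[:,2],[5,50,99]).round(3))
print(robot.job_done(),robot.read_t())
```

```text
[0.004 0.011 0.054]
the job is handed in; nothing more can be done
the job is handed in; nothing more can be done
```

I handed the job in at about 53 s. My last measurements have the panel flat on the deck, coated side up, centred between the pins and down at the lip, with the stick back on the bench. No verdict came back. My first two grips closed just above the coated face because the real fingertips sit about 24.5 mm behind the reported TCP, but no contact force was read and the panel did not move.

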